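Put the sample holders away in their tray

TASK

Put the sample holders away in the three-pocket tray: the rectangular tube block and the D-shaped block each go fully home, flat, in the pocket of their own shape, one steel cup stands upright on the floor of the round pocket, and the other cup is nested upright all the way down inside the first. Set each one down without dropping it, and leave the amber bottle, the blue tape roll, the marker and the petri dish where they are.

Things in the scene. Friction and masses are not known exactly. Their poses are not given: they have to be found in the camera images.
- tray: Thin fixed aluminium plate, 330 x 137 x 4 mm, with three grey plastic nest blocks (104 x 125 mm, tops 30 mm above the worktop) in a row, centres 106 mm apart. Which nest is at which place in the row changes. Origin under the plate's centre on the worktop; x along the row, y across it.
- nest_rect: Fixed nest block, rectangular pocket: 66 mm (x) x 101 mm (y) at the floor (2 mm free at each side of its block, 3 mm at each end), 20 mm deep, top 12 mm of the mouth bevelled out to 73 x 111 mm. Origin under the pocket's middle, 4 mm above the worktop; the pocket floor is 6 mm above the origin. x along the tray's row, y across it, z up.
- nest_d: Fixed nest block, D-shaped pocket: 71 mm wide (x), 96 mm long (y), flat end to -y, half-round end to +y (2 mm free at each side of its block, 3 mm at each end), 20 mm deep, top 12 mm of the mouth bevelled out by 10 %. Origin under the pocket's middle, 4 mm above the worktop; the pocket floor is 6 mm above the origin. x along the tray's row, y across it, z up.
- nest_d_tip (a point): Point on the D-shaped pocket's floor, 45 mm from the pocket's middle towards the half-round end (+y).
- nest_round: Fixed nest block, round pocket: a smooth funnel, 44 mm across at the floor, 56 mm at the top, 20 mm deep. Origin under the pocket's middle, 4 mm above the worktop; the pocket floor is 6 mm above the origin. x along the tray's row, y across it, z up.
- tube_block: Loose rectangular pale aluminium tube block with rows of small wells on top, 62 mm (x) x 95 mm (y) x 40 mm high, about 0.4 kg. Origin at the centre of its underside, z up. Grasp across the 62 mm side. Seated, it stands 20 mm out of its pocket.
- d_block: Loose D-shaped aluminium block with dark wells on top, 67 mm wide (x), 90 mm long (y), 40 mm high, about 0.4 kg. Flat end to -y, half-round end to +y; the long sides are flat from y = -45 to +11 mm. Origin at the middle of its underside, z up. Fits its pocket one way round only; seated, it stands 20 mm out.
- d_block_tip (a point): Point on the D-shaped block's underside at the middle of its half-round end, 45 mm from its origin towards +y.
- cup_1: Loose open steel cup (two alike), 70 mm high, wall 2.5 mm, 0.14 kg: body tapers from 40 mm across at the foot to 54 mm at 40 mm height, flares to a straight collar 64 mm across from 46 mm height to the rim. Grasp the collar from above. Origin at the centre of its underside. Nested, its flare rests on the twin's rim, its foot about 27 mm above the twin's.
- cup_2: The other steel cup, same as cup_1. Either one may be the lower.
- bottle_amber: Loose amber bottle with black cap, 48 mm across, 92 mm high, standing among the parts; not to be moved. Origin at the centre of its underside.
- tape_blue: Loose roll of blue tape lying flat, 54 mm across, 19 mm high; not to be moved. Origin at the centre of its underside.
- marker_black: Loose black-capped white marker lying flat, 129 mm long (x), 12 mm thick; not to be moved. Origin on its underside, mid-length.
- petri_dish: Loose closed petri dish lying flat, 59 mm across, 14 mm high; not to be moved. Origin at the centre of its underside.
Not all that is in view belongs to the job. What is shaped like the tube_block but red is not meant.

How it is judged:
By the outcome, as a careful person would: the job done as asked, in the order asked, and still so for the second after the job is handed in, with the robot touching nothing.
It also fails if it takes over 72 s, if anything falls off the work surface, if the arm or the gripper's body presses on something with over 40 N, if the wrist force passes 120 N, or if a joint passes its speed limit or range.

ROBOT

A 6-joint arm with a two-finger parallel gripper is mounted at the origin on a cart in front of the work surface, level with it; the furniture and walls round the work are solid. World frame = base frame: x ahead of the robot, y to its left, z up, the work surface at z = 0. Lengths are in mm, angles in rad, forces in N, time in s.
With the tool pointing down it reaches from about 275 to 750 mm from the base axis. Payload 10.2 kg.
Tool frame: the origin (TCP) lies on the centre line of the jaws, within the pads' length; the fingertips stand 14 mm ahead of it and the grasp point (between the pads) lies 5 mm behind it (robot.tips_ahead is the distance from the TCP to the fingertips, in mm); z points along the fingers, y is the line along which they close (so a half turn about z gives the same grasp; the last joint's range is limited). The gripper opens to 85 mm and grips with 20 to 120 N. Pads are 22 mm wide; open, the fingers measure 114 mm over their backs; the gripper's body (76 mm by 85 mm) begins 54 mm behind the grasp point. The pads swing forward as they close: fully open they stand 13 mm farther back than shut.
Start: joints at [0.91, 0.313, 1.498, -0, 1.331, -0.223], TCP at [222.586, 475.486, 245.294] pointing down, gripper open.
Joint ranges: [-2.94, 2.94], [-0.97, 2.17], [0.19, 2.56], [-1.23, 4.37], [0.02, 3.11], [-2.88, 2.88]. Speed limits (rad/s): [2.39, 2.39, 3.01, 3.14, 3.14, 3.14].

INTERFACE

Orientations are given as a unit quaternion [w, x, y, z].
In Python, from bench import robot gives the robot as it stands.
- The arm moves only by the tool arm_command, never from a script. Its argument "moves" is a list of rows, each a list of 7 numbers: the shift along the tool's x, y, z in mm, then the turn, a rotation vector about the tool's x, y, z in degrees, then the finger opening in mm, from 0 to 85.4. In form: [[tx, ty, tz, rx, ry, rz, gripper], ...]. A call has 1 to 5 rows; each row shifts and turns the commanded pose from where the row before left it, along the tool's axes as they then stand; what a row does not reach is not made up. A row lasts 1/8 s, in which the tool goes at most 62.5 mm and 10.7 degrees, less where a joint would pass 70% of its speed; a pose out of reach is approached as far as the arm can. A call is refused whole if a number of a shift passes 62.5 or a number of a turn 10.7, either way. A call with a gripper value outside its range is refused whole. The fingers move at their own pace and stop on an object; "newtons" is the grip in N (left out, the last holds). Time passes only in rows, so rows that do not move let the fingers close. It gives the time, the measured TCP pose, the force, the opening and the grip force at its end, in the units of the state.
- robot.read_state(): the state, without advancing time (a new reading comes with each control period).
- robot.camera(name): name is "scene" or "side" or "wrist"; returns a dict with "frame" (384x512x3 uint8, blue, green, red), "fx", "fy", "cx", "cy" (pixels), "cam_to_world" (4x4, takes a point from camera to world coordinates). Camera axes: x right, y down, z forward; pixel columns grow to the right and rows downward; lengths in mm; the calibration is good to about 2 mm. A picture is of the moment at which its call begins. There is no depth.
- robot.sign_off(): hands the job in; it is judged then, once.
Trained networks look in a picture, given as the dict that the camera call returned (one of the last four; its "shot" number tells which), for a name from the list of things; names that differ only in an ending like _2 or _b are one class to them, and where a whole thing is asked for, a point or a joint stands for the part that bears it (a point fixed in the world has none). Each returns a list of dicts, best first, with "score" (0 to 1); they miss things now and then, are a little off and sometimes report something else, mostly with a low value. They report only what shows in the picture. A call takes as long as a camera call. They do not tell look-alikes from the thing itself.
- robot.boxes_of(picture, target): "box" ([left, top, width, height] in pixels, round what is visible of it).
- robot.trace(picture, target): "mask" (384x512 bool, what is visible of it) and "box" ([left, top, width, height] in pixels, round what is visible of it).
The state is a dict: "time": time; "qpos": joint angles; "joint_vel": joint speeds; "joint_torque": joint torques, N m; "tool_pos": TCP position; "ee_rot": TCP orientation; "ft_force": force on the tool from outside, world axes, zero at the start; "ft_torque": the same for the moment, N m; "opening": opening from 0.0 (shut) to 1.0 (fully open); "grasp_force": force on a finger pad.
Only numpy, scipy, OpenCV 4.12 (cv2) and the standard library are available. Lean on these libraries where they do the work, as an engineer would, in place of code of your own. Each camera call takes 0.05 s, during which the arm holds its last target. There are 200 camera calls.

## Working session

There is one attempt and no reset: what is moved stays moved. The work goes in short steps, Python scripts to look and compute and a tool call to move; the robot and the scene stay as the last step left them, time stands still between calls to the robot, and variables do not carry over. Pictures are saved under pics/ and viewed, at most 14 in all, crops included, and the job is handed in when it is done.

Besides the shell and the picture viewer there is one more tool, called after "Request:" in YAML: its name, and indented under it one key for each argument. arm_command: Moves the arm, as the interface text tells. Its arguments: {"type":"object","properties":{"moves":{"type":"array","items":{"type":"array","items":{"type":"number"}}},"newtons":{"type":"number"}},"required":["moves"]}

```bash
mkdir -p pics; ls
python3 - <<'E'
from bench import robot
import cv2,numpy as np
s=robot.read_state(); print(s)
for n in ["scene","side"]:
    p=robot.camera(n); cv2.imwrite(f"pics/{n}0.png",cv2.resize(p["frame"],(800,600),interpolation=cv2.INTER_CUBIC))
    print(n,p["fx"],p["cx"],p["cy"],np.round(p["cam_to_world"],3).tolist())
    for t in ["tray","nest_rect","nest_d","nest_round","tube_block","d_block","cup_1","bottle_amber","tape_blue","marker_black","petri_dish"]:
        print(t,[(round(b["score"],2),[int(v) for v in b["box"]]) for b in robot.boxes_of(p,t)][:4])
E
```

```text
pics
{'time': 0.0, 'qpos': array([ 9.09594001e-01,  3.13422332e-01,  1.49840553e+00, -2.08761794e-05,
        1.33101627e+00, -2.23423724e-01]), 'joint_vel': array([-3.50951148e-05, -3.44833171e-04, -1.21041056e-03, -6.61000295e-04,
       -7.40360025e-04, -2.64656421e-04]), 'joint_torque': array([ 5.70899883e-04, -4.12272763e+01, -2.59739149e+01, -1.84742166e-04,
        4.31955224e-03, -7.12004544e-05]), 'tool_pos': array([222.44208249, 475.28833653, 244.76110373]), 'ee_rot': array([-2.58674421e-04,  2.17143092e-01,  9.76139583e-01, -5.69861815e-04]), 'ft_force': array([-0.15386069,  0.55529751, -0.39137744]), 'ft_torque': array([ 0.00812051, -0.01129432, -0.01059701]), 'grasp_force': 0.0, 'opening': 0.9979754442071347}
scene 496.111280133315 246.2311413186078 190.55611348934323 [[0.865, -0.332, 0.376, -157.516], [-0.501, -0.6, 0.624, -1207.896], [0.018, -0.728, -0.685, 1295.221], [0.0, 0.0, 0.0, 1.0]]
tray [(0.44, [195, 175, 38, 20])]
nest_rect [(0.8, [197, 164, 39, 30]), (0.74, [299, 202, 21, 16])]
nest_d [(0.84, [187, 136, 35, 21]), (0.16, [272, 167, 15, 12])]
nest_round [(0.86,
[... 519 characters left out ...]
.015, 490.012], [-0.034, -0.597, 0.801, -1066.972], [-0.02, -0.801, -0.598, 771.952], [0.0, 0.0, 0.0, 1.0]]
tray [(0.75, [222, 159, 49, 31]), (0.36, [216, 247, 26, 35])]
nest_rect [(0.89, [225, 164, 43, 25])]
nest_d [(0.67, [242, 134, 32, 19])]
nest_round [(0.75, [235, 145, 37, 21])]
tube_block [(0.87, [155, 255, 49, 42]), (0.8, [299, 152, 23, 24]), (0.66, [164, 302, 52, 53]), (0.61, [227, 191, 35, 30])]
d_block [(0.61, [279, 241, 38, 38])]
cup_1 [(0.94, [280, 184, 20, 27]), (0.64, [216, 247, 25, 38])]
bottle_amber [(0.93, [261, 208, 17, 31]), (0.47, [243, 132, 32, 19])]
tape_blue [(0.77, [314, 227, 17, 13]), (0.58, [279, 240, 38, 38])]
marker_black []
petri_dish [(0.49, [304, 179, 22, 14])]
```

View pics/scene0.png

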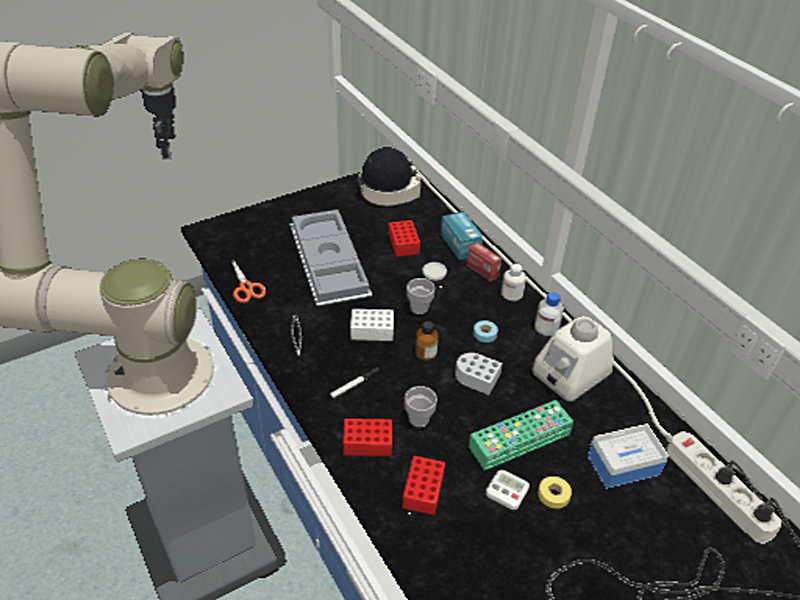

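View pics/side0.png

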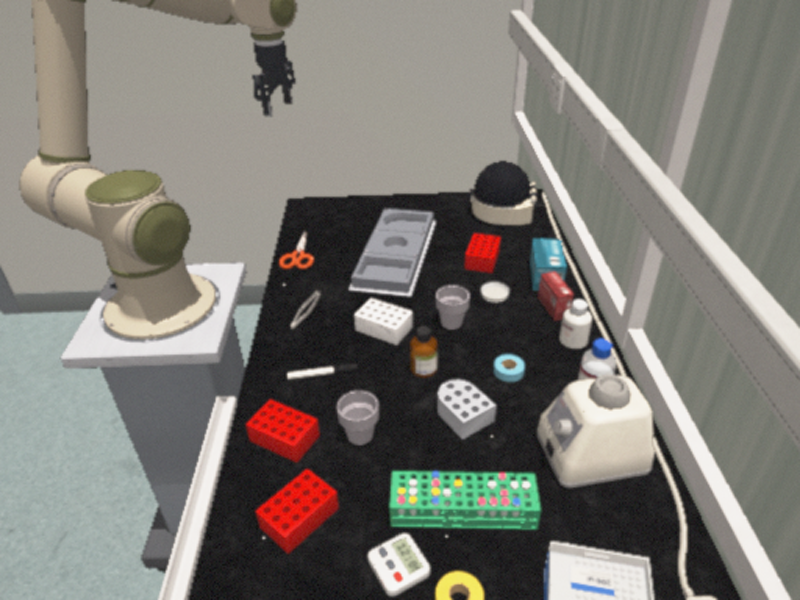

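The scene and side pictures show the white tube block at about (232,207) in the 512-wide scene image, the D block at (306,238), and the cups at (268,188) and (267,258). The tray is at the upper left, with rect nearest, round in the middle and D far. The three red blocks are decoys. Next I fit poses from the silhouettes.

```bash
cat > h.py <<'E'
from bench import robot
import cv2,numpy as np
from scipy.optimize import minimize
def box(a,b,h,z0=0): return np.array([[x,y,z] for x in(-a/2,a/2) for y in(-b/2,b/2) for z in(z0,z0+h)],float)
def ring(r,z,n=32):
    t=np.linspace(0,2*np.pi,n,endpoint=False); return np.c_[r*np.cos(t),r*np.sin(t),0*t+z]
_t=np.linspace(0,np.pi,24)
_D=np.vstack([[[-33.5,-45],[33.5,-45]],np.c_[33.5*np.cos(_t),11.5+33.5*np.sin(_t)]])
M={"tube_block":box(62,95,40),"d_block":np.vstack([np.c_[_D,0*_D[:,0]],np.c_[_D,0*_D[:,0]+40]]),
 "cup_1":[np.vstack([ring(20,0),ring(27,40)]),np.vstack([ring(27,40),ring(32,46)]),np.vstack([ring(32,46),ring(32,70)])],
 "tray":[box(330,137,4),box(316,125,26,4)],"nest":box(104,125,26,0),"bottle_amber":[box(1,1,1),np.vstack([ring(24,0),ring(24,60)])],
 "tape_blue":np.vstack([ring(27,0),ring(27,19)]),"petri_dish":np.vstack([ring(29.5,0),ring(29.5,14)])}
def proj(p,P):
    T=p["cam_to_world"]; q=(np.asarray(P,float)-T[:3,3])@T[:3,:3]
    return np.c_[p["fx"]*q[:,0]/q[:,2]+p["cx"],p["fy"]*q[:,1]/q[:,2]+p["cy"]]
def back(p,uv,z):
    T=p["cam_to_world"]; d=T[:3,:3]@np.array([(uv[0]-p["cx"])/p["fx"],(uv[1]-p["cy"])/p["fy"],1])
    return T[:3,3]+d*(z-T[2,3])/d[2]
def tf(V,x): c,s=np.cos(x[2]),np.sin(x[2]); return np.c_[V[:,0]*c-V[:,1]*s+x[0],V[:,0]*s+V[:,1]*c+x[1],V[:,2]+(x[3] if len(x)>3 else 0)]
def render(p,parts,x,k=4):
    im=np.zeros((384*k,512*k),np.uint8)
    for V in parts:
        h=cv2.convexHull(((proj(p,tf(V,x))+.5)*k-.5).astype(np.float32))
        cv2.fillConvexPoly(im,np.round(h*16).astype(np.int32),255,shift=4)
    return cv2.resize(im,(512,384),interpolation=cv2.INTER_AREA)/255.
def fit(obs,name,x0,yaw=True,z=0):
    """obs: list of (picture,mask); returns x,y,yaw, cost(1-IoU)"""
    parts=M[name]; parts=parts if isinstance(parts,list) else [parts]
    def f(v):
        x=[v[0],v[1],v[2] if yaw else 0,z]; c=0
        for p,m in obs:
            r=render(p,parts,x); c+=1-np.minimum(r,m).sum()/np.maximum(r,m).sum()
        return c/len(obs)
    best=None
    for a in (np.arange(0,np.pi*(2 if name=="d_block" else 1),np.pi/6) if yaw and len(x0)<3 else [x0[2] if len(x0)>2 else 0]):
        v0=np.array([x0[0],x0[1],a]); S=np.vstack([v0,v0+[12,0,0],v0+[0,12,0],v0+[0,0,.2]])
        r=minimize(f,v0,method="Nelder-Mead",options=dict(initial_simplex=S,xatol=.05,fatol=1e-5,maxiter=150))
        if best is None or r.fun<best.fun: best=r
    return np.r_[np.round(best.x[:2],1),round(best.x[2],4),round(best.fun,3)]
def cen(m): return np.argwhere(m).mean(0)[::-1]
def near(p,name,uv,d=15):
    for t in robot.trace(p,name):
        if np.hypot(*(cen(t["mask"])-uv))<d: return t["mask"]
E
python3 - <<'E'
from h import *
s=robot.camera("scene"); d=robot.camera("side")
w=robot.camera("wrist"); cv2.imwrite("pics/w0.png",w["frame"])
st=robot.read_state(); print("wrist",np.round(w["cam_to_world"],3).tolist(),w["fx"],w["cx"],w["cy"])
k=512/800
def go(name,label,us,ud,z=0,yaw=True):
    obs=[(p,m) for p,m in((s,near(s,name,np.array(us)*k)),(d,near(d,name,np.array(ud)*k))) if m is not None]
    if not obs: print(label,"none");return
    x0=np.mean([back(p,cen(m),15)[:2] for p,m in obs],0)
    print(label,len(obs),[np.round(back(p,cen(m),15)[:2]).tolist() for p,m in obs],fit(obs,"nest" if "nest" in name else name,x0,yaw,z))
go("tube_block","tube",(372,324),(384,320))
go("d_block","d",(479,372),(466,408))
go("cup_1","cupA",(420,295),(453,306),0,False)
go("cup_1","cupB",(420,407),(358,417),0,False)
go("tape_blue","tape",(485,331),(509,368),0,False)
go("petri_dish","petri",(434,271),(494,292),0,False)
go("bottle_amber","bottle",(427,342),(424,352),0,False)
go("nest_rect","nrect",(340,279),(386,275),4)
go("nest_round","nround",(329,250),(397,243),4)
go("nest_d","nd",(318,224),(404,220),4)
E
```

```text
wrist [[0.424, 0.864, 0.272, 153.681], [0.906, -0.404, -0.127, 507.166], [-0.0, 0.3, -0.954, 373.982], [0.0, 0.0, 0.0, 1.0]] 284.2394225076032 254.9359191386077 192.22791665640435
tube 2 [[474.0, -104.0], [470.0, -108.0]] [ 4.7110e+02 -1.0970e+02  1.0359e+00  7.0000e-02]
d 2 [[605.0, -344.0], [603.0, -345.0]] [ 5.990e+02 -3.451e+02  5.599e-01  8.700e-02]
cupA 2 [[624.0, -72.0], [611.0, -64.0]] [ 6.058e+02 -1.011e+02  2.482e-01  1.010e-01]
cupB 2 [[446.0, -361.0], [426.0, -355.0]] [ 4.295e+02 -3.834e+02  1.848e-01  6.900e-02]
tape 2 [[694.0, -252.0], [693.0, -257.0]] [ 6.949e+02 -2.503e+02 -4.830e-02  1.430e-01]
petri 1 [[702.0, -23.0]] [ 7.043e+02 -1.060e+01 -1.534e-01  1.620e-01]
bottle 2 [[553.0, -213.0], [542.0, -210.0]] [ 5.411e+02 -2.282e+02  9.860e-02  1.440e-01]
nrect 2 [[477.0, 72.0], [475.0, 65.0]] [4.7650e+02 6.6400e+01 1.3272e+00 8.0000e-02]
nround 2 [[509.0, 188.0], [505.0, 187.0]] [5.0970e+02 1.9420e+02 1.2802e+00 2.6300e-01]
nd 2 [[533.0, 293.0], [532.0, 288.0]] [5.3260e+02 2.9220e+02 1.2916e+00 2.3500e-01]
```

View pics/w0.png

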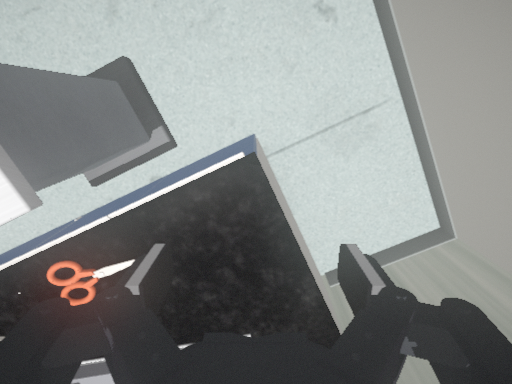

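The wrist view shows only the table's end and the scissors. Its camera sits about 76 mm on the tool's +x side and looks under the TCP. I'll go over the tray for a close look.

Request:
arm_command:
  moves:
    - [-46,-21.5,-7,0,0,0,85]
    - [-46,-21.5,-7,0,0,0,85]
    - [-46,-21.5,-7,0,0,0,85]
    - [-46,-21.5,-7,0,0,0,85]
    - [-46,-21.5,-7,0,0,0,85]

```text
time: 2.98
tool_pos: [386.2, 279.2, 280.7]
ee_rot: [0.0, 0.217, 0.976, 0.0]
ft_force: [-0.3, 0.4, 1.1]
opening: 0.998
grasp_force: 0.0
```

Request:
arm_command:
  moves:
    - [-46,-21.5,-7,0,0,0,85]
    - [-46,-21.5,-7,0,0,0,85]
    - [-43,-21.5,-7,0,0,0,85]
    - [0,0,0,0,0,0,85]
    - [0,0,0,0,0,0,85]

```text
time: 3.6
tool_pos: [479.9, 165.3, 301.1]
ee_rot: [-0.0, 0.217, 0.976, 0.0]
ft_force: [-0.7, 0.6, -0.2]
opening: 0.99
grasp_force: 0.0
```

```bash
cat > pose.py <<'E'
from h import *
from scipy.spatial.transform import Rotation as R
def st():
    s=robot.read_state(); q=s["ee_rot"]; r=R.from_quat([q[1],q[2],q[3],q[0]]).as_matrix()
    return s,r
def rel(x,y,z,yaw=None,n=None):
    """shift in tool axes to TCP x,y,z; turn about tool z so tool y axis points at yaw (mod pi)"""
    s,r=st(); d=r.T@(np.array([x,y,z])-s["tool_pos"]); a=np.arctan2(r[1,1],r[0,1])
    print("t %.2f"%s["time"],"tcp",np.round(s["tool_pos"],1),"yaw_y %.2f"%np.degrees(a),"tilt",np.round(r[:,2],3),"F",np.round(s["ft_force"],1),"open %.3f grip %.1f"%(s["opening"],s["grasp_force"]),"q6 %.2f"%s["qpos"][5])
    print(" shift tool",np.round(d,1), "" if yaw is None else "turn rz deg %.2f"%(-((np.degrees(yaw-a)+90)%180-90)))
E
python3 - <<'E'
from pose import *
rel(480,165,300)
w=robot.camera("wrist"); cv2.imwrite("pics/w1.png",w["frame"])
for n,z in (("tray",0),("nest_rect",4),("nest_round",4),("nest_d",4)):
    for t in robot.trace(w,n)[:2]:
        m=t["mask"]; x0=back(w,cen(m),25)[:2]
        print(n,round(t["score"],2),[int(v) for v in t["box"]],np.round(x0), fit([(w,m)],"nest" if "nest" in n else n,[*x0,1.32],True,z))
E
```

```text
t 3.60 tcp [479.9 165.3 301.1] yaw_y 64.91 tilt [-0.001  0.    -1.   ] F [-0.7  0.6 -0.2] open 0.990 grip 0.0 q6 -1.03
 shift tool [-0.2 -0.2  1.1] 
tray 0.84 [145, 101, 225, 48] [437. 187.] [500.8    170.8      1.3365   0.953 ]
nest_rect 0.9 [148, 135, 92, 99] [474.  68.] [4.772e+02 6.640e+01 1.335e+00 2.700e-02]
nest_rect 0.37 [21, 270, 60, 48] [ 538. -235.] [ 573.8   -263.3      1.375    0.779]
nest_round 0.61 [220, 122, 86, 92] [499. 172.] [5.0220e+02 1.7050e+02 1.3303e+00 1.7000e-02]
nest_d 0.97 [294, 105, 84, 98] [524. 275.] [5.279e+02 2.735e+02 1.327e+00 1.900e-02]
```

View pics/w1.png

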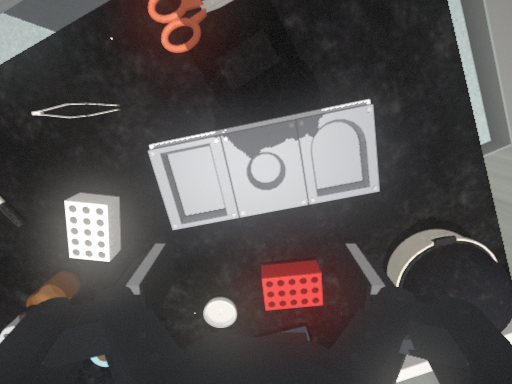

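The tray fit agrees with the known sizes: rect (477,66), round (502,170), D (528,273), spacing about 106, row yaw 1.331. The D's round end points to the robot. The tube block shows at (93,227). Next I refine it from here and approach.

Run:
```python
from pose import *
print(robot.tips_ahead)
w=robot.camera("wrist")
m=near(w,"tube_block",(93,227),20)
print(fit([(w,m)],"tube_block",[471,-110,1.036]))
rel(455,-125,230,1.036)
```

```text
14.0
[ 4.7130e+02 -1.1090e+02  1.0333e+00  3.6000e-02]
t 3.95 tcp [480.  165.4 301.3] yaw_y 64.97 tilt [ 0.  0. -1.] F [-0.7  0.6 -0.2] open 1.000 grip 0.0 q6 -1.03
 shift tool [-100.3 -273.7   71.3] turn rz deg 5.61
```

Request:
arm_command:
  moves:
    - [-18,-42,28,0,0,0,85]
    - [-18,-42,28,0,0,0,85]
    - [-18,-42,28,0,0,0,85]
    - [-18,-42,28,0,0,0,85]
    - [-18,-42,28,0,0,0,85]

```text
time: 4.58
tool_pos: [472.5, -64.6, 160.7]
ee_rot: [0.0, 0.217, 0.976, -0.0]
ft_force: [1.2, 0.1, -0.9]
opening: 0.995
grasp_force: 0.0
```

Request:
arm_command:
  moves:
    - [-18,-43,28,0,0,0,85]
    - [0,0,0,0,0,5.7,85]
    - [0,0,0,0,0,0,85]

```text
time: 4.95
tool_pos: [470.8, -110.1, 133.2]
ee_rot: [-0.0, 0.265, 0.964, 0.0]
ft_force: [0.3, 0.1, -1.0]
opening: 0.996
grasp_force: 0.0
```

Run:
```python
from pose import *
w=robot.camera("wrist");cv2.imwrite("pics/w2.png",w["frame"])
for t in robot.trace(w,"tube_block")[:2]:
    print(t["score"],[int(v) for v in t["box"]],fit([(w,t["mask"])],"tube_block",[471,-110,1.036]))
rel(471.2,-110.5,36,1.034)
```

```text
0.82 [213, 134, 85, 120] [ 4.7140e+02 -1.1060e+02  1.0157e+00  2.0000e-02]
t 5.05 tcp [ 471.  -109.6  133.6] yaw_y 59.37 tilt [ 0.001 -0.    -1.   ] F [1.  0.7 0.2] open 0.995 grip 0.0 q6 -1.51
 shift tool [-0.6 -0.7 97.6] turn rz deg 0.13
```

View pics/w2.png

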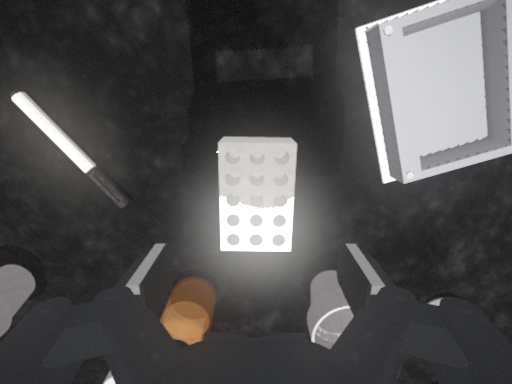

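The block is upright in the picture between the open pads, with its top at (257,150–250), so it is well aligned. Descend and grip.

Request:
arm_command:
  moves:
    - [-0.6,-0.8,45,0,0,0.6,85]
    - [0,0,40,0,0,0,85]
    - [0,0,13,0,0,0,85]
    - [0,0,0,0,0,0,55]
    - [0,0,0,0,0,0,50]
  newtons: 60

```text
time: 5.68
tool_pos: [471.8, -111.1, 37.0]
ee_rot: [0.001, 0.27, 0.963, -0.0]
ft_force: [-0.4, 0.6, 1.6]
opening: 0.706
grasp_force: 66.7
```

Request:
arm_command:
  moves:
    - [0,0,0,0,0,0,50]
    - [0,0,0,0,0,0,50]
    - [0,0,0,0,0,0,50]

```text
time: 6.05
tool_pos: [471.8, -111.2, 36.9]
ee_rot: [0.001, 0.27, 0.963, -0.0]
ft_force: [-0.7, 2.4, 8.5]
opening: 0.703
grasp_force: 67.4
```

Run:
```python
from pose import *
rel(477.2,66.5,100,1.331)
w=robot.camera("wrist");cv2.imwrite("pics/w3.png",w["frame"])
for t in robot.trace(w,"tube_block")[:1]:
    print(t["score"],[int(v) for v in t["box"]],fit([(w,t["mask"])],"tube_block",[471,-110,1.036]))
```

```text
t 6.05 tcp [ 471.8 -111.2   36.9] yaw_y 58.64 tilt [ 0.003 -0.001 -1.   ] F [-0.7  2.4  8.5] open 0.703 grip 67.4 q6 -1.50
 shift tool [ 87.6 154.6 -63.3] turn rz deg -17.62
0.7 [186, 151, 136, 186] [ 4.7110e+02 -1.1140e+02  1.0191e+00  2.5000e-02]
```

Request:
arm_command:
  moves:
    - [0,0,-30,0,0,0,50]
    - [0,0,-33,0,0,0,50]
    - [22,38.6,0,0,0,0,50]
    - [22,38.6,0,0,0,0,50]
    - [22,38.6,0,0,0,0,50]

```text
time: 6.78
tool_pos: [474.7, 23.6, 98.8]
ee_rot: [0.0, 0.271, 0.963, 0.0]
ft_force: [1.4, -0.2, -5.5]
opening: 0.705
grasp_force: 69.0
```

Request:
arm_command:
  moves:
    - [21.6,38.8,0,0,0,0,50]
    - [0,0,0,0,0,-8.8,50]
    - [0,0,0,0,0,-8.8,50]
    - [0,0,0,0,0,0,50]
    - [0,0,0,0,0,0,50]

```text
time: 7.4
tool_pos: [476.6, 66.6, 98.5]
ee_rot: [0.0, 0.122, 0.993, 0.0]
ft_force: [-0.5, 0.0, -5.6]
opening: 0.709
grasp_force: 69.1
```

Run:
```python
from pose import *
rel(477.2,66.5,60,1.331)
w=robot.camera("wrist");cv2.imwrite("pics/w3.png",w["frame"])
for t in robot.trace(w,"nest_rect")[:1]:
    print(t["score"],[int(v) for v in t["box"]])
s=robot.camera("scene");d=robot.camera("side")
for p in (w,s,d):
  for t in robot.trace(p,"tube_block")[:4]:
    x=back(p,cen(t["mask"]),83)
    if abs(x[0]-477)<40 and abs(x[1]-66)<40: print("tube",t["score"],x[:2].round(1),fit([(p,t["mask"])],"tube_block",[477,66,1.331],True,63.5))
```

```text
t 7.40 tcp [476.6  66.6  98.5] yaw_y 76.04 tilt [ 0. -0. -1.] F [-0.5  0.  -5.6] open 0.709 grip 69.1 q6 -1.43
 shift tool [-0.6  0.1 38.5] turn rz deg -0.22
0.73 [182, 123, 154, 115]
tube 0.61 [474.7  65.9] [4.7590e+02 6.5700e+01 1.3255e+00 6.0000e-02]
tube 0.81 [468.6  60.6] [4.7480e+02 6.4700e+01 1.2764e+00 2.9000e-01]
tube 0.61 [476.5  52.6] [4.7430e+02 5.8100e+01 1.3586e+00 2.1800e-01]
```

View pics/w3.png

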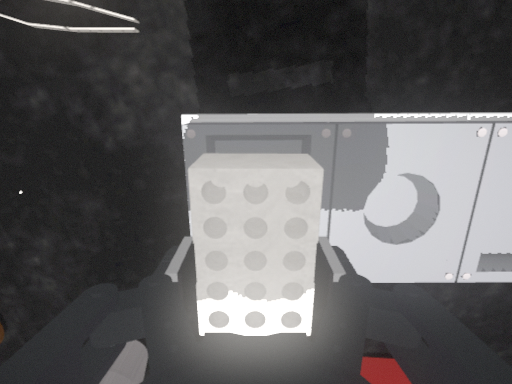

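The block hangs square over the rect pocket (held block at (255,240), pocket edges parallel to it). Lower it.

Request:
arm_command:
  moves:
    - [-1.1,0.4,20,0,0,-0.2,50]
    - [0,0,14,0,0,0,50]
    - [0,0,7,0,0,0,50]
    - [0,0,5,0,0,0,50]
    - [0,0,2.5,0,0,0,50]

```text
time: 8.38
tool_pos: [478.0, 66.8, 49.8]
ee_rot: [0.0, 0.118, 0.993, 0.0]
ft_force: [0.4, 1.1, -4.1]
opening: 0.705
grasp_force: 69.1
```

Request:
arm_command:
  moves:
    - [0,0,1.5,0,0,0,50]
    - [0,0,0,0,0,0,50]

```text
time: 8.62
tool_pos: [478.0, 66.8, 48.4]
ee_rot: [0.0, 0.118, 0.993, 0.0]
ft_force: [1.2, 1.4, -6.4]
opening: 0.704
grasp_force: 69.0
```

Request:
arm_command:
  moves:
    - [0,0,1,0,0,0,50]
    - [0,0,0.7,0,0,0,50]
    - [0,0,0,0,0,0,50]

```text
time: 9.0
tool_pos: [477.9, 66.8, 47.0]
ee_rot: [0.0, 0.118, 0.993, 0.0]
ft_force: [-1.7, 1.5, 3.2]
opening: 0.71
grasp_force: 69.9
```

Request:
arm_command:
  moves:
    - [0,0,0,0,0,0,66]
    - [0,0,0,0,0,0,75]
    - [0,0,0,0,0,0,85]
    - [0,0,-20,0,0,0,85]
    - [0,0,-45,0,0,0,85]

```text
time: 9.62
tool_pos: [476.9, 66.8, 111.2]
ee_rot: [-0.002, 0.118, 0.993, -0.0]
ft_force: [1.7, -0.2, 0.5]
opening: 0.994
grasp_force: 0.0
```

Request:
arm_command:
  moves:
    - [0,0,-38,0,0,0,85]
    - [-26.7,-46.5,0,0,0,0,85]
    - [-26.7,-46.5,0,0,0,0,85]
    - [-26.7,-46.5,0,0,0,0,85]
    - [-26.7,-46.5,0,0,0,0,85]

```text
time: 10.25
tool_pos: [538.2, -140.9, 149.7]
ee_rot: [0.0, 0.118, 0.993, -0.0]
ft_force: [0.2, 0.0, -1.0]
opening: 0.995
grasp_force: 0.0
```

Request:
arm_command:
  moves:
    - [-26.7,-46.5,0,0,0,0,85]
    - [-26.7,-46.5,0,0,0,0,85]
    - [-26.7,-46.5,0,0,0,0,85]
    - [-26.7,-46.5,0,0,0,0,85]
    - [0,0,0,0,0,8.9,85]

```text
time: 10.88
tool_pos: [597.6, -348.5, 148.2]
ee_rot: [-0.0, 0.198, 0.98, -0.0]
ft_force: [-0.3, 0.7, -0.9]
opening: 0.994
grasp_force: 0.0
```

Request:
arm_command:
  moves:
    - [0,0,0,0,0,8.9,85]
    - [0,0,0,0,0,8.9,85]
    - [0,0,0,0,0,8.9,85]
    - [0,0,0,0,0,8.9,85]
    - [0,0,0,0,0,0,85]

```text
time: 11.5
tool_pos: [598.0, -345.0, 149.4]
ee_rot: [-0.0, 0.485, 0.875, 0.0]
ft_force: [-0.2, -0.7, 0.9]
opening: 0.996
grasp_force: 0.0
```

Run:
```python
from pose import *
w=robot.camera("wrist");cv2.imwrite("pics/w4.png",w["frame"])
for t in robot.trace(w,"d_block")[:2]:
    f=fit([(w,t["mask"])],"d_block",[599,-345,.56]); print(t["score"],[int(v) for v in t["box"]],f)
rel(599,-345,37,.56)
s=robot.camera("scene");d=robot.camera("side")
k=512/800
obs=[(p,m) for p,m in((s,near(s,"tube_block",np.array((340,272))*k)),(d,near(d,"tube_block",np.array((386,268))*k))) if m is not None]
print(len(obs),"tube seated?", [fit([o],"tube_block",[477,66,1.331],True,10) for o in obs],fit(obs,"tube_block",[477,66,1.331],True,10) if obs else 0)
```

```text
0.57 [217, 137, 76, 102] [ 5.993e+02 -3.467e+02  5.592e-01  2.100e-02]
t 11.60 tcp [ 598.  -345.   149.5] yaw_y 32.09 tilt [-0.  0. -1.] F [-0.1  0.1  0.9] open 0.994 grip 0.0 q6 -1.25
 shift tool [ -0.5   0.8 112.5] turn rz deg 0.01
2 tube seated? [array([477.   ,  66.   ,   1.331,   1.   ]), array([4.7770e+02, 7.4900e+01, 1.3855e+00, 2.7400e-01])] [477.7     74.9      1.3855   0.637 ]
```

View pics/w4.png

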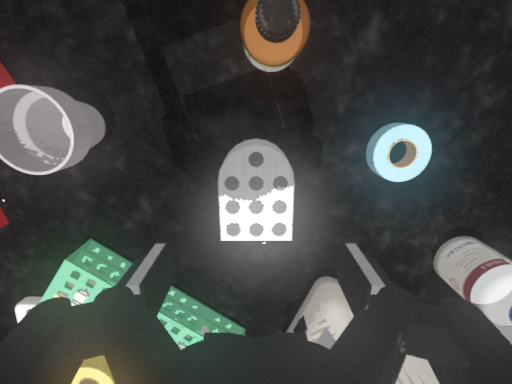

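The D block at (256,190) has its round end up, along tool +x. I'll check the fingers' landing room against the green rack and the white object.

Run:
```python
from pose import *
w=robot.camera("wrist")
s,r=st()
c=np.array([600.9,-349.2,0])
for sg in (-1,1):
  for z in (22,40):
    P=[c+[0,0,z]+r[:,0]*a+r[:,1]*sg*b for a in(-13,13) for b in (42,58)]
    print(sg,z,proj(w,P).round().astype(int).tolist())
for uv in ((95,240),(132,265),(165,288),(240,325),(290,330),(315,278),(340,283)): print(uv,[back(w,uv,z)[:2].round().tolist() for z in(0,40,55)])
rel(600.9,-349.2,37,.559)
```

```text
-1 22 [[211, 205], [195, 205], [210, 179], [193, 179]]
-1 40 [[208, 212], [191, 212], [207, 184], [189, 184]]
1 22 [[299, 205], [316, 205], [300, 179], [317, 179]]
1 40 [[302, 212], [320, 212], [303, 184], [322, 184]]
(95, 240) [[486.0, -493.0], [496.0, -462.0], [500.0, -451.0]]
(132, 265) [[533.0, -500.0], [537.0, -468.0], [538.0, -457.0]]
(165, 288) [[578.0, -508.0], [575.0, -475.0], [574.0, -463.0]]
(240, 325) [[678.0, -507.0], [661.0, -474.0], [654.0, -462.0]]
(290, 330) [[733.0, -481.0], [708.0, -452.0], [698.0, -441.0]]
(315, 278) [[716.0, -405.0], [693.0, -388.0], [685.0, -381.0]]
(340, 283) [[744.0, -396.0], [717.0, -379.0], [707.0, -373.0]]
t 11.85 tcp [ 598.  -345.   149.6] yaw_y 31.97 tilt [-0. -0. -1.] F [0.9 0.2 0.6] open 0.998 grip 0.0 q6 -1.25
 shift tool [ -5.1   0.2 112.6] turn rz deg -0.06
```

Request:
arm_command:
  moves:
    - [-5.1,0.2,45,0,0,0,85]
    - [0,0,50,0,0,0,85]
    - [0,0,17.6,0,0,0,85]
    - [0,0,0,0,0,0,60]
    - [0,0,0,0,0,0,55]
  newtons: 60

```text
time: 12.48
tool_pos: [601.8, -349.8, 39.4]
ee_rot: [0.002, 0.485, 0.874, -0.0]
ft_force: [0.4, 0.7, -3.6]
opening: 0.762
grasp_force: 68.3
```

Request:
arm_command:
  moves:
    - [0,0,0,0,0,0,55]
    - [0,0,0,0,0,0,55]
    - [0,0,0,0,0,0,55]

```text
time: 12.85
tool_pos: [601.4, -349.6, 38.3]
ee_rot: [0.001, 0.485, 0.874, -0.0]
ft_force: [-1.5, 1.2, 6.2]
opening: 0.76
grasp_force: 69.3
```

Run:
```python
from pose import *
w=robot.camera("wrist")
for t in robot.trace(w,"d_block")[:1]:
    f=fit([(w,t["mask"])],"d_block",[599,-345,.56]); print(t["score"],[int(v) for v in t["box"]],f)
    s,r=st(); print("block origin in tool",(r.T@(np.array([f[0],f[1],37])-s["tool_pos"])).round(1))
rel(527.9,273.5,165,1.331)
```

```text
0.9 [185, 152, 137, 175] [ 5.991e+02 -3.466e+02  5.570e-01  2.800e-02]
block origin in tool [ 3.7 -0.4  1.3]
t 12.95 tcp [ 601.4 -349.5   38.3] yaw_y 31.92 tilt [ 0.001 -0.001 -1.   ] F [-0.3  0.9  5.8] open 0.758 grip 69.3 q6 -1.25
 shift tool [ 567.4  267.2 -127.5] turn rz deg -44.34
```

Request:
arm_command:
  moves:
    - [0,0,-40,0,0,0,55]
    - [0,0,-30,0,0,-8.9,55]
    - [0,0,-30,0,0,-8.9,55]
    - [0,0,-27.5,0,0,-8.9,55]
    - [0,0,0,0,0,-8.9,55]

```text
time: 13.58
tool_pos: [601.5, -349.7, 166.8]
ee_rot: [0.002, 0.192, 0.981, -0.001]
ft_force: [-0.4, 0.1, -3.8]
opening: 0.759
grasp_force: 68.8
```

Request:
arm_command:
  moves:
    - [0,0,0,0,0,-8.7,55]
    - [18,49,0,0,0,0,55]
    - [18,49,0,0,0,0,55]
    - [18,49,0,0,0,0,55]
    - [18,49,0,0,0,0,55]

```text
time: 14.2
tool_pos: [577.1, -140.0, 164.2]
ee_rot: [-0.0, 0.12, 0.993, 0.0]
ft_force: [1.4, 0.6, -4.2]
opening: 0.762
grasp_force: 68.8
```

Request:
arm_command:
  moves:
    - [18,49,0,0,0,0,55]
    - [18,49,0,0,0,0,55]
    - [18,49,0,0,0,0,55]
    - [18,49,0,0,0,0,55]
    - [18,49,0,0,0,0,55]

```text
time: 14.82
tool_pos: [548.1, 119.3, 164.3]
ee_rot: [-0.0, 0.12, 0.993, -0.0]
ft_force: [0.3, -0.7, -3.4]
opening: 0.762
grasp_force: 68.9
```

Request:
arm_command:
  moves:
    - [18,49,0,0,0,0,55]
    - [18,49,0,0,0,0,55]
    - [18,49,0,0,0,0,55]
    - [0,0,0,0,0,0,55]
    - [0,0,0,0,0,0,55]

```text
time: 15.45
tool_pos: [531.1, 273.0, 164.1]
ee_rot: [-0.0, 0.12, 0.993, -0.0]
ft_force: [-0.3, -0.2, -3.2]
opening: 0.761
grasp_force: 69.0
```

Run:
```python
from pose import *
rel(531.3,272.7,75,1.331)
w=robot.camera("wrist");cv2.imwrite("pics/w5.png",w["frame"])
s,r=st()
for t in robot.trace(w,"d_block")[:1]:
    z=s["tool_pos"][2]-38; f=fit([(w,t["mask"])],"d_block",[527,273,1.33],True,z); print(t["score"],[int(v) for v in t["box"]],f,(r.T@(np.array([f[0],f[1],s["tool_pos"][2]])-s["tool_pos"])).round(1))
for n,g in (("nest_d",[528,273.5,1.331]),("nest_round",[502,170.5,1.331])):
  for t in robot.trace(w,n)[:1]: print(n,t["score"],[int(v) for v in t["box"]],fit([(w,t["mask"])],"nest",g,True,4))
```

```text
t 15.45 tcp [531.1 273.  164.1] yaw_y 76.23 tilt [-0.001 -0.001 -1.   ] F [-0.3 -0.2 -3.2] open 0.761 grip 69.0 q6 -1.05
 shift tool [-0.4 -0.2 89.1] turn rz deg -0.03
0.59 [188, 150, 134, 179] [5.2680e+02 2.7310e+02 1.3225e+00 3.2000e-02] [ 4.5 -0.5  0. ]
nest_d 0.63 [198, 113, 114, 73] [527.6    273.7      1.3309   0.603 ]
nest_round 0.92 [78, 113, 125, 128] [5.0210e+02 1.6930e+02 1.3314e+00 7.3000e-02]
```

View pics/w5.png

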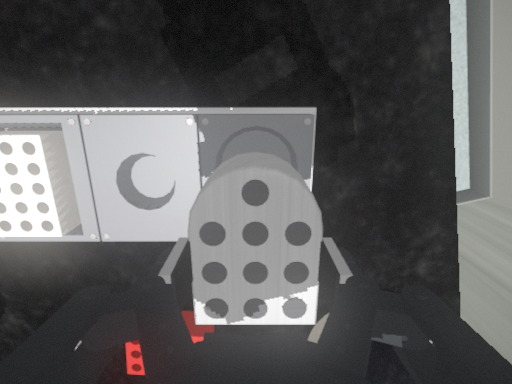

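The D block hangs over its pocket with its round end toward the pocket's round end, at (255,150). Tube block sits flat in its pocket at left. Lower the D block.

Request:
arm_command:
  moves:
    - [-0.8,-0.1,50,0,0,0,55]
    - [0,0,35,0,0,0,55]
    - [0,0,14,0,0,0,55]
    - [0,0,8,0,0,0,55]
    - [0,0,5,0,0,0,55]

```text
time: 16.27
tool_pos: [532.7, 273.1, 53.3]
ee_rot: [0.001, 0.12, 0.993, 0.0]
ft_force: [-0.2, 0.2, -2.6]
opening: 0.761
grasp_force: 68.9
```

Request:
arm_command:
  moves:
    - [0,0,1.5,0,0,0,55]
    - [0,0,0,0,0,0,55]

```text
time: 16.52
tool_pos: [532.3, 273.1, 51.6]
ee_rot: [0.0, 0.12, 0.993, 0.0]
ft_force: [-0.2, -0.7, -3.5]
opening: 0.762
grasp_force: 68.9
```

Request:
arm_command:
  moves:
    - [0,0,1,0,0,0,55]
    - [0,0,0,0,0,0,55]

```text
time: 16.77
tool_pos: [532.0, 273.1, 50.1]
ee_rot: [0.0, 0.12, 0.993, 0.0]
ft_force: [-0.5, -0.5, -2.8]
opening: 0.758
grasp_force: 68.9
```

Request:
arm_command:
  moves:
    - [0,0,1,0,0,0,55]
    - [0,0,0.5,0,0,0,55]
    - [0,0,0,0,0,0,55]

```text
time: 17.15
tool_pos: [532.0, 273.0, 48.4]
ee_rot: [-0.0, 0.12, 0.993, -0.0]
ft_force: [-0.1, -0.1, -3.6]
opening: 0.757
grasp_force: 69.0
```

Request:
arm_command:
  moves:
    - [0,0,0.6,0,0,0,55]
    - [0,0,0,0,0,0,55]

```text
time: 17.4
tool_pos: [532.0, 273.0, 48.3]
ee_rot: [0.0, 0.12, 0.993, 0.0]
ft_force: [-3.0, -0.8, 3.3]
opening: 0.759
grasp_force: 69.6
```

Request:
arm_command:
  moves:
    - [0,0,0,0,0,0,72]
    - [0,0,0,0,0,0,80]
    - [0,0,0,0,0,0,85]
    - [0,0,-20,0,0,0,85]
    - [0,0,-50,0,0,0,85]

```text
time: 18.02
tool_pos: [530.9, 272.7, 116.8]
ee_rot: [-0.002, 0.12, 0.993, -0.001]
ft_force: [-0.1, 0.1, 1.1]
opening: 0.999
grasp_force: 0.0
```

Request:
arm_command:
  moves:
    - [-5,-15,-60,0,0,0,85]
    - [-23,-49,0,0,0,0,85]
    - [-23,-49,0,0,0,0,85]
    - [-23,-49,0,0,0,0,85]
    - [-23,-49,0,0,0,0,85]

```text
time: 18.65
tool_pos: [576.1, 43.3, 178.1]
ee_rot: [0.0, 0.12, 0.993, 0.0]
ft_force: [0.8, 0.1, -0.8]
opening: 1.0
grasp_force: 0.0
```

Request:
arm_command:
  moves:
    - [-23,-49,0,0,0,0,85]
    - [-23,-49,0,0,0,0,85]
    - [-17,-37,0,0,0,0,85]
    - [0,0,0,0,0,0,85]
    - [0,0,0,0,0,0,85]

```text
time: 19.27
tool_pos: [604.8, -100.5, 177.8]
ee_rot: [-0.0, 0.12, 0.993, 0.0]
ft_force: [-0.2, 0.6, -1.4]
opening: 0.996
grasp_force: 0.0
```

Run:
```python
from pose import *
rel(606,-101,60,1.331)
w=robot.camera("wrist");cv2.imwrite("pics/w6.png",w["frame"])
for t in robot.trace(w,"cup_1")[:2]:
    f=fit([(w,t["mask"])],"cup_1",[606,-101,0],False); print(t["score"],[int(v) for v in t["box"]],f); rel(f[0],f[1],60)
```

```text
t 19.27 tcp [ 604.8 -100.5  177.8] yaw_y 76.23 tilt [-0.  0. -1.] F [-0.2  0.6 -1.4] open 0.996 grip 0.0 q6 -1.69
 shift tool [ -1.3  -0.3 117.8] turn rz deg -0.03
```

View pics/w6.png

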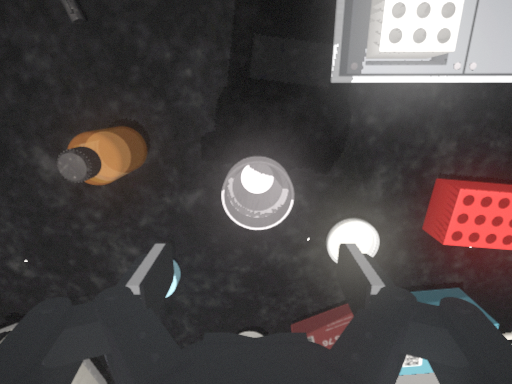

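The cup stands at (258,192) with the petri dish at (353,243). The network missed it, so I use the rim circle at z = 70.

```bash
cat > rim.py <<'E'
from pose import *
def rim(w,g,z=70,r=32,span=8):
    """refine rim centre: maximise gradient along the projected outer rim circle"""
    gr=cv2.GaussianBlur(cv2.cvtColor(w["frame"],cv2.COLOR_BGR2GRAY).astype(np.float32),(0,0),.8)
    G=np.hypot(cv2.Sobel(gr,cv2.CV_32F,1,0),cv2.Sobel(gr,cv2.CV_32F,0,1)); G=np.minimum(G,150)
    def sc(v):
        q=proj(w,ring(r,z,90)+[v[0],v[1],0]).astype(np.float32)
        return cv2.remap(G,q[:,:1],q[:,1:],cv2.INTER_LINEAR).mean()
    b=max(((sc((g[0]+a,g[1]+c)),g[0]+a,g[1]+c) for a in np.arange(-span,span+.1,.5) for c in np.arange(-span,span+.1,.5)))
    return np.round(b,1)
E
python3 - <<'E'
from rim import *
w=robot.camera("wrist")
g=back(w,(258,192),70)[:2]; print(g); b=rim(w,g,span=10); print(b, proj(w,ring(32,70,4)+[b[1],b[2],0]).round())
rel(b[1],b[2],60)
E
```

```text
[603.64569961 -97.63239897]
[133.  604.1 -99.6] [[264. 226.]
 [292. 185.]
 [247. 158.]
 [221. 201.]]
t 19.43 tcp [ 604.9 -100.   178.1] yaw_y 76.30 tilt [ 0.  0. -1.] F [ 0.6 -0.1  0.1] open 0.998 grip 0.0 q6 -1.69
 shift tool [  0.9   0.2 118.1]
```

Request:
arm_command:
  moves:
    - [0.9,0.2,50,0,0,0,85]
    - [0,0,50,0,0,0,85]
    - [0,0,18,0,0,0,85]
    - [0,0,0,0,0,0,60]
    - [0,0,0,0,0,0,55]
  newtons: 40

```text
time: 20.05
tool_pos: [605.2, -100.9, 62.0]
ee_rot: [0.002, 0.12, 0.993, -0.0]
ft_force: [0.8, 0.1, -0.2]
opening: 0.738
grasp_force: 43.9
```

Request:
arm_command:
  moves:
    - [0,0,0,0,0,0,55]
    - [0,0,0,0,0,0,55]
    - [0,0,0,0,0,0,55]

```text
time: 20.42
tool_pos: [604.9, -100.9, 61.4]
ee_rot: [0.001, 0.12, 0.993, -0.0]
ft_force: [-0.8, 0.6, 6.7]
opening: 0.736
grasp_force: 44.7
```

Run:
```python
from rim import *
rel(502.2,170.2,140,1.331)
w=robot.camera("wrist"); print(rim(w,(604.1,-99.6),70))
```

```text
t 20.43 tcp [ 604.9 -100.9   61.4] yaw_y 76.22 tilt [ 0.003 -0.001 -1.   ] F [-0.8  0.6  6.7] open 0.736 grip 44.7 q6 -1.69
 shift tool [164.1 238.8 -79.1] turn rz deg -0.04
[ 117.4  607.6 -102.1]
```

Request:
arm_command:
  moves:
    - [0,0,-35,0,0,0,55]
    - [0,0,-44,0,0,0,55]
    - [27.3,39.8,0,0,0,0,55]
    - [27.3,39.8,0,0,0,0,55]
    - [27.3,39.8,0,0,0,0,55]

```text
time: 21.1
tool_pos: [552.3, 36.0, 139.1]
ee_rot: [0.0, 0.12, 0.993, 0.0]
ft_force: [0.9, 0.6, -1.8]
opening: 0.737
grasp_force: 44.9
```

Request:
arm_command:
  moves:
    - [27.3,39.8,0,0,0,0,55]
    - [27.3,39.8,0,0,0,0,55]
    - [27.3,39.8,0,0,0,0,55]
    - [0,0,0,0,0,0,55]
    - [0,0,0,0,0,0,55]

```text
time: 21.72
tool_pos: [502.1, 169.9, 139.0]
ee_rot: [0.0, 0.12, 0.993, -0.0]
ft_force: [0.6, -0.9, -1.7]
opening: 0.737
grasp_force: 44.9
```

Run:
```python
from rim import *
rel(502.2,170.2,71.4,1.331)
w=robot.camera("wrist");cv2.imwrite("pics/w7.png",w["frame"])
s,r=st(); p=s["tool_pos"]
b=rim(w,p[:2],p[2]+8.6); print(b,"in tool",(r.T@np.array([b[1]-p[0],b[2]-p[1],0])).round(1))
print(proj(w,ring(32,p[2]+8.6,4)+[p[0],p[1],0]).round().tolist(),proj(w,ring(32,p[2]+8.6,4)+[b[1],b[2],0]).round().tolist())
for t in robot.trace(w,"nest_round")[:1]: print(t["score"],[int(v) for v in t["box"]],fit([(w,t["mask"])],"nest",[502,170,1.331],True,4))
```

```text
t 21.73 tcp [502.1 169.9 139. ] yaw_y 76.23 tilt [ 0. -0. -1.] F [ 0.6 -0.9 -1.7] open 0.737 grip 44.9 q6 -1.22
 shift tool [ 0.   0.3 67.6] turn rz deg -0.03
[105.5 504.8 168.5] in tool [-2.7 -0.4  0. ]
[[270.0, 321.0], [321.0, 254.0], [239.0, 208.0], [193.0, 282.0]] [[270.0, 325.0], [320.0, 259.0], [238.0, 213.0], [192.0, 286.0]]
0.81 [191, 120, 127, 109] [5.0220e+02 1.7090e+02 1.3306e+00 3.6200e-01]
```

View pics/w7.png

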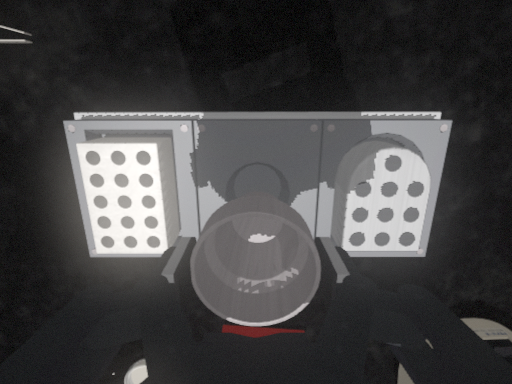

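The cup is at (256,261) over the round pocket and sits about 2 mm to tool −x in the grip. Both blocks are flat in their pockets. Correct and lower.

Request:
arm_command:
  moves:
    - [2,0.6,30,0,0,0,55]
    - [0,0,20,0,0,0,55]
    - [0,0,9,0,0,0,55]
    - [0,0,4,0,0,0,55]
    - [0,0,0,0,0,0,55]

```text
time: 22.45
tool_pos: [500.5, 171.1, 76.3]
ee_rot: [0.0, 0.12, 0.993, 0.0]
ft_force: [-0.1, -0.0, -1.0]
opening: 0.737
grasp_force: 44.9
```

Request:
arm_command:
  moves:
    - [0,0,1.5,0,0,0,55]
    - [0,0,1.2,0,0,0,55]
    - [0,0,0,0,0,0,55]

```text
time: 22.82
tool_pos: [500.1, 171.3, 73.3]
ee_rot: [0.0, 0.12, 0.993, 0.0]
ft_force: [0.5, -0.2, -0.3]
opening: 0.738
grasp_force: 44.9
```

Request:
arm_command:
  moves:
    - [0,0,1,0,0,0,55]
    - [0,0,0,0,0,0,55]

```text
time: 23.08
tool_pos: [500.1, 171.3, 72.1]
ee_rot: [-0.0, 0.12, 0.993, -0.0]
ft_force: [0.4, -0.1, -1.4]
opening: 0.74
grasp_force: 44.9
```

Request:
arm_command:
  moves:
    - [0,0,0.8,0,0,0,55]
    - [0,0,0,0,0,0,55]

```text
time: 23.32
tool_pos: [500.2, 171.3, 71.5]
ee_rot: [0.0, 0.12, 0.993, 0.0]
ft_force: [0.1, 0.4, 0.7]
opening: 0.738
grasp_force: 45.1
```

Request:
arm_command:
  moves:
    - [0,0,0.5,0,0,0,55]
    - [0,0,0,0,0,0,55]

```text
time: 23.58
tool_pos: [500.4, 171.3, 71.4]
ee_rot: [0.0, 0.12, 0.993, 0.0]
ft_force: [-0.9, -0.5, 5.6]
opening: 0.735
grasp_force: 45.5
```

Request:
arm_command:
  moves:
    - [0,0,0,0,0,0,70]
    - [0,0,0,0,0,0,78]
    - [0,0,0,0,0,0,85]
    - [0,0,-20,0,0,0,85]
    - [0,0,-45,0,0,0,85]

```text
time: 24.2
tool_pos: [499.2, 171.1, 135.2]
ee_rot: [-0.002, 0.12, 0.993, -0.0]
ft_force: [0.8, 0.1, -0.3]
opening: 0.995
grasp_force: 0.0
```

Request:
arm_command:
  moves:
    - [0,0,-44,0,0,0,85]
    - [0,0,0,0,0,0,85]
    - [0,0,0,0,0,0,85]

```text
time: 24.58
tool_pos: [499.7, 171.2, 179.1]
ee_rot: [-0.001, 0.12, 0.993, -0.0]
ft_force: [1.2, 0.6, 0.3]
opening: 0.992
grasp_force: 0.0
```

Run:
```python
from rim import *
rel(430,-384,180)
w=robot.camera("wrist");cv2.imwrite("pics/w8.png",w["frame"]); print(rim(w,(502,170),80)); rel(430,-384,180)
for t in robot.trace(w,"cup_1")[:1]: print(t["score"],[int(v) for v in t["box"]],fit([(w,t["mask"])],"cup_1",[502,170,0],False,10))
```

```text
t 24.57 tcp [499.7 171.2 179.1] yaw_y 76.21 tilt [-0.001 -0.    -1.   ] F [1.2 0.6 0.3] open 0.992 grip 0.0 q6 -1.22
 shift tool [ -64.6 -555.8   -0.7] 
[ 89.4 500.  173. ]
t 24.62 tcp [499.6 171.2 178.7] yaw_y 76.21 tilt [-0.002 -0.    -1.   ] F [ 0.4  0.2 -0.1] open 0.997 grip 0.0 q6 -1.22
 shift tool [ -64.7 -555.8   -1. ] 
0.8 [222, 161, 71, 72] [5.036e+02 1.716e+02 7.260e-02 3.900e-02]
```

Request:
arm_command:
  moves:
    - [-5.7,-50.5,0,0,0,0,85]
    - [-5.7,-50.5,0,0,0,0,85]
    - [-5.7,-50.5,0,0,0,0,85]
    - [-5.7,-50.5,0,0,0,0,85]
    - [-5.7,-50.5,0,0,0,0,85]

```text
time: 25.3
tool_pos: [466.9, -82.2, 179.0]
ee_rot: [-0.001, 0.12, 0.993, 0.0]
ft_force: [-0.1, -0.3, 0.9]
opening: 0.993
grasp_force: 0.0
```

Request:
arm_command:
  moves:
    - [-5.7,-50.5,0,0,0,0,85]
    - [-5.7,-50.5,0,0,0,0,85]
    - [-5.7,-50.5,0,0,0,0,85]
    - [-5.7,-50.5,0,0,0,0,85]
    - [-5.7,-50.5,0,0,0,0,85]

```text
time: 25.92
tool_pos: [434.5, -334.1, 178.8]
ee_rot: [-0.001, 0.12, 0.993, 0.001]
ft_force: [-0.4, 0.7, 0.4]
opening: 0.995
grasp_force: 0.0
```

Request:
arm_command:
  moves:
    - [-5.7,-50.5,0,0,0,0,85]
    - [0,0,0,0,0,0,85]
    - [0,0,0,0,0,0,85]

```text
time: 26.3
tool_pos: [428.5, -382.5, 178.9]
ee_rot: [-0.001, 0.12, 0.993, 0.001]
ft_force: [-1.0, 0.6, -0.5]
opening: 0.997
grasp_force: 0.0
```

Run:
```python
from rim import *
w=robot.camera("wrist");a=cv2.imread("pics/w8.png");cv2.imwrite("pics/w9.png",cv2.resize(np.vstack([a[40:340],w["frame"][40:]]),(477,600)))
b=rim(w,(429.5,-383.5),70,span=12); print(b,proj(w,ring(32,70,4)+[b[1],b[2],0]).round().tolist()); rel(b[1],b[2],61)
for t in robot.trace(w,"cup_1")[:1]: print(t["score"],[int(v) for v in t["box"]],fit([(w,t["mask"])],"cup_1",[430,-384,0],False))
```

```text
[ 135.7  426.5 -383. ] [[263.0, 224.0], [290.0, 183.0], [245.0, 157.0], [219.0, 200.0]]
t 26.35 tcp [ 428.8 -382.1  179.3] yaw_y 76.26 tilt [-0.001  0.001 -1.   ] F [ 0.4 -0.4 -0.2] open 0.995 grip 0.0 q6 -2.26
 shift tool [  1.9  -1.5 118.3] 
0.94 [218, 156, 73, 73] [ 4.298e+02 -3.844e+02  1.024e-01  2.200e-02]
```

View pics/w9.png

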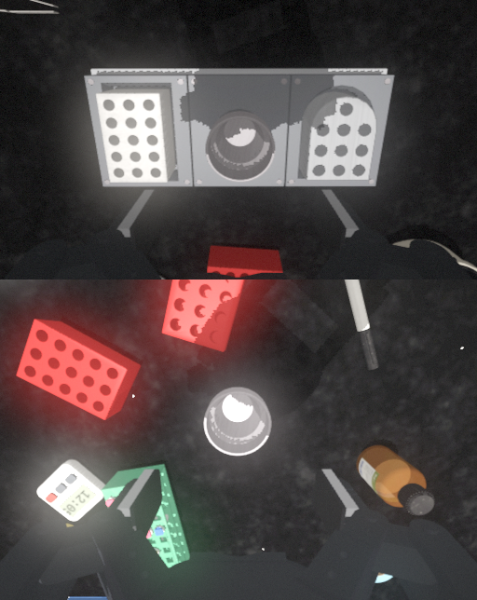

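The top half shows all three placed parts seated, with the cup at about (240,145) in the composite. The bottom half shows the second cup at (238,420), its surroundings clear of the finger landing points. I trust the silhouette fits: seated cup (503.6,171.6), second cup (429.8,−384.4).

Request:
arm_command:
  moves:
    - [-1.5,-2,50,0,0,0,85]
    - [0,0,50,0,0,0,85]
    - [0,0,17.5,0,0,0,85]
    - [0,0,0,0,0,0,60]
    - [0,0,0,0,0,0,55]
  newtons: 40

```text
time: 27.02
tool_pos: [430.5, -386.1, 64.4]
ee_rot: [0.001, 0.12, 0.993, -0.001]
ft_force: [0.2, -0.3, -0.9]
opening: 0.736
grasp_force: 43.9
```

Request:
arm_command:
  moves:
    - [0,0,0,0,0,0,55]
    - [0,0,0,0,0,0,55]
    - [0,0,0,0,0,0,55]

```text
time: 27.4
tool_pos: [430.2, -386.1, 63.9]
ee_rot: [0.001, 0.12, 0.993, -0.001]
ft_force: [1.2, 0.5, 5.4]
opening: 0.73
grasp_force: 44.7
```

Run:
```python
from rim import *
w=robot.camera("wrist"); print(rim(w,(429.8,-384.4),70)) 
for t in robot.trace(w,"cup_1")[:1]: print(t["score"],[int(v) for v in t["box"]],fit([(w,t["mask"])],"cup_1",[430,-384,0],False))
rel(503.8,171,200,1.331)
```

```text
[ 118.3  429.8 -386.4]
0.61 [190, 184, 133, 133] [ 4.298e+02 -3.866e+02  1.042e-01  1.300e-02]
t 27.50 tcp [ 430.2 -386.    63.9] yaw_y 76.22 tilt [ 0.002 -0.002 -1.   ] F [0.1 0.9 6.3] open 0.741 grip 44.7 q6 -2.26
 shift tool [  61.   558.3 -137.1] turn rz deg -0.04
```

Request:
arm_command:
  moves:
    - [0,0,-37,0,0,0,55]
    - [0,0,-50,0,0,0,55]
    - [0,0,-50,0,0,0,55]
    - [5.1,46.5,0,0,0,0,55]
    - [5.1,46.5,0,0,0,0,55]

```text
time: 28.12
tool_pos: [441.8, -291.7, 200.0]
ee_rot: [0.0, 0.12, 0.993, -0.0]
ft_force: [0.7, 0.2, -2.3]
opening: 0.73
grasp_force: 45.0
```

Request:
arm_command:
  moves:
    - [5.1,46.5,0,0,0,0,55]
    - [5.1,46.5,0,0,0,0,55]
    - [5.1,46.5,0,0,0,0,55]
    - [5.1,46.5,0,0,0,0,55]
    - [5.1,46.5,0,0,0,0,55]

```text
time: 28.75
tool_pos: [472.5, -59.4, 199.7]
ee_rot: [0.0, 0.12, 0.993, -0.0]
ft_force: [0.6, -0.3, -2.1]
opening: 0.741
grasp_force: 45.1
```

Request:
arm_command:
  moves:
    - [5.1,46.5,0,0,0,0,55]
    - [5.1,46.5,0,0,0,0,55]
    - [5.1,46.5,0,0,0,0,55]
    - [5.1,46.5,0,0,0,0,55]
    - [5.1,46.5,0,0,0,0,55]

```text
time: 29.38
tool_pos: [503.1, 172.6, 199.7]
ee_rot: [0.0, 0.12, 0.993, 0.0]
ft_force: [0.5, 0.6, -1.0]
opening: 0.741
grasp_force: 45.1
```

Request:
arm_command:
  moves:
    - [0,0,0,0,0,0,55]
    - [0,0,0,0,0,0,55]

```text
time: 29.62
tool_pos: [503.0, 170.6, 199.4]
ee_rot: [-0.0, 0.12, 0.993, -0.0]
ft_force: [0.5, -0.0, -1.1]
opening: 0.738
grasp_force: 45.1
```

Run:
```python
from rim import *
w=robot.camera("wrist"); s,r=st(); p=s["tool_pos"]
b=rim(w,p[:2],p[2]+6.1); print("held rim",b)
for t in robot.trace(w,"cup_1")[:2]: print(t["score"],[int(v) for v in t["box"]],fit([(w,t["mask"])],"cup_1",[p[0],p[1],0],False,p[2]-63.9))
rel(503.8,171,100.9,1.331)
```

```text
held rim [105.1 502.1 170.2]
0.81 [222, 150, 73, 47] [4.831e+02 1.768e+02 1.755e-01 8.420e-01]
0.63 [314, 131, 79, 89] [ 4.811e+02  2.158e+02 -3.255e-01  6.150e-01]
t 29.73 tcp [503.2 170.1 199.5] yaw_y 76.14 tilt [-0. -0. -1.] F [-0.1  0.6 -1.5] open 0.737 grip 45.1 q6 -1.22
 shift tool [-0.4  1.1 98.6] turn rz deg -0.12
```

Request:
arm_command:
  moves:
    - [-0.9,1,40,0,0,0,55]
    - [0,0,30,0,0,0,55]
    - [0,0,12,0,0,0,55]
    - [0,0,7,0,0,0,55]
    - [0,0,3.5,0,0,0,55]

```text
time: 30.35
tool_pos: [504.7, 171.7, 107.5]
ee_rot: [0.001, 0.12, 0.993, 0.0]
ft_force: [0.3, 0.2, -0.4]
opening: 0.733
grasp_force: 45.0
```

Request:
arm_command:
  moves:
    - [0,0,1.5,0,0,0,55]
    - [0,0,0,0,0,0,55]

```text
time: 30.6
tool_pos: [504.5, 171.9, 105.8]
ee_rot: [0.0, 0.12, 0.993, 0.0]
ft_force: [-0.4, -0.6, -1.0]
opening: 0.735
grasp_force: 45.0
```

Request:
arm_command:
  moves:
    - [0,0,1.2,0,0,0,55]
    - [0,0,0,0,0,0,55]

```text
time: 30.85
tool_pos: [504.3, 171.8, 104.2]
ee_rot: [-0.0, 0.12, 0.993, -0.0]
ft_force: [-0.5, 0.1, -1.3]
opening: 0.736
grasp_force: 45.0
```

Request:
arm_command:
  moves:
    - [0,0,1.2,0,0,0,55]
    - [0,0,0.8,0,0,0,55]
    - [0,0,0,0,0,0,55]

```text
time: 31.22
tool_pos: [504.2, 171.8, 102.1]
ee_rot: [-0.0, 0.12, 0.993, -0.0]
ft_force: [0.1, 0.8, -1.7]
opening: 0.737
grasp_force: 45.0
```

Request:
arm_command:
  moves:
    - [0,0,0.8,0,0,0,55]
    - [0,0,0,0,0,0,55]

```text
time: 31.48
tool_pos: [504.2, 171.8, 101.3]
ee_rot: [-0.0, 0.12, 0.993, -0.0]
ft_force: [-0.7, -0.2, -1.0]
opening: 0.733
grasp_force: 45.0
```

Request:
arm_command:
  moves:
    - [0,0,0.6,0,0,0,55]
    - [0,0,0,0,0,0,55]

```text
time: 31.72
tool_pos: [504.3, 171.8, 100.8]
ee_rot: [0.0, 0.12, 0.993, 0.0]
ft_force: [0.0, 0.2, -1.4]
opening: 0.74
grasp_force: 45.2
```

Request:
arm_command:
  moves:
    - [0,0,0.5,0,0,0,55]
    - [0,0,0,0,0,0,55]

```text
time: 31.98
tool_pos: [504.4, 171.9, 100.5]
ee_rot: [0.0, 0.12, 0.993, 0.0]
ft_force: [-0.4, -0.2, 0.9]
opening: 0.738
grasp_force: 45.3
```

Request:
arm_command:
  moves:
    - [0,0,0.3,0,0,0,55]
    - [0,0,0,0,0,0,55]

```text
time: 32.22
tool_pos: [504.5, 171.9, 100.3]
ee_rot: [0.0, 0.12, 0.993, 0.0]
ft_force: [-0.0, 0.7, 4.8]
opening: 0.736
grasp_force: 45.6
```

Contact came at the expected height of about 100.5. Release, withdraw upward and check.

Request:
arm_command:
  moves:
    - [0,0,0,0,0,0,70]
    - [0,0,0,0,0,0,78]
    - [0,0,0,0,0,0,85]
    - [0,0,-20,0,0,0,85]
    - [0,0,-45,0,0,0,85]

```text
time: 32.85
tool_pos: [503.3, 171.6, 164.3]
ee_rot: [-0.002, 0.12, 0.993, -0.0]
ft_force: [-0.5, 0.8, 0.4]
opening: 0.997
grasp_force: 0.0
```

Request:
arm_command:
  moves:
    - [0,0,-50,0,0,0,85]
    - [0,0,0,0,0,0,85]
    - [0,0,0,0,0,0,85]

```text
time: 33.22
tool_pos: [503.9, 171.8, 214.2]
ee_rot: [-0.001, 0.12, 0.993, -0.0]
ft_force: [0.4, -0.1, -0.2]
opening: 0.993
grasp_force: 0.0
```

Run:
```python
from rim import *
w=robot.camera("wrist"); d=robot.camera("side"); s=robot.camera("scene")
a=cv2.resize(w["frame"][60:300],(640,300)); 
c=[cv2.resize(p["frame"][y:y+70,x:x+75],(320,299),interpolation=cv2.INTER_CUBIC) for p,x,y in((d,220,122),(s,178,125))]
cv2.imwrite("pics/fin.png",np.vstack([a,np.hstack(c)]))
rel(504,171,100)
for t in robot.trace(w,"cup_1")[:2]: print(t["score"],[int(v) for v in t["box"]],fit([(w,t["mask"])],"cup_1",[503,171,0],False,37))
k=.64
for n,uv,x in (("bottle_amber",(424,352),(541.1,-228.2)),("tape_blue",(509,368),(694.9,-250.3))):
    o=[(p,m) for p,m in((d,near(d,n,np.array(uv)*k)),) if m is not None]
    if o: print(n,fit(o,n,[*x,0],False))
```

```text
t 33.38 tcp [503.8 171.7 213.8] yaw_y 76.21 tilt [-0.002 -0.    -1.   ] F [-1.4 -0.6  0.3] open 1.002 grip 0.0 q6 -1.22
 shift tool [ -0.6  -0.6 113.8] 
0.81 [230, 150, 50, 11] [4.994e+02 1.726e+02 1.355e-01 9.590e-01]
0.61 [218, 153, 75, 73] [5.035e+02 1.716e+02 8.820e-02 1.700e-02]
bottle_amber [ 5.406e+02 -2.313e+02  1.476e-01  1.350e-01]
tape_blue [ 6.950e+02 -2.505e+02  9.460e-02  8.600e-02]
```

View pics/fin.png

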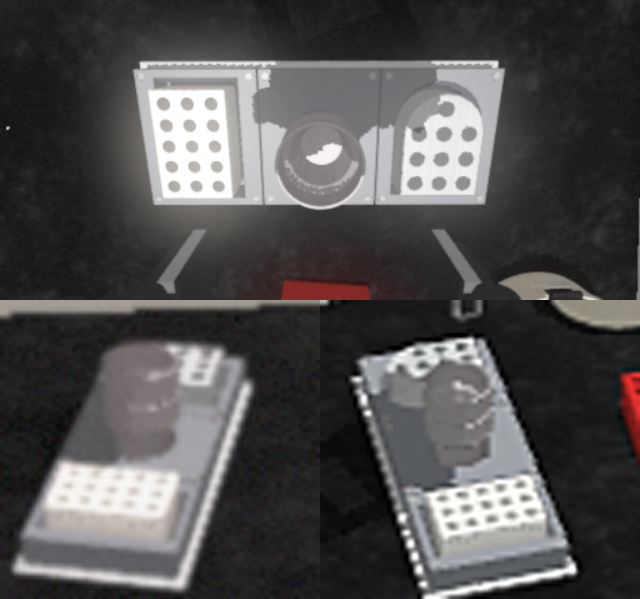

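The cups are stacked upright at (320,160), the tube and D blocks are flat in their pockets, and the gripper is clear.

```bash
python3 -c "
from bench import robot
print(robot.sign_off())"
```

```text
the job is handed in; nothing more can be done
None
```

The job is handed in at about 33 s of robot time: both blocks are flat in their own pockets, one cup stands in the round pocket with the other nested in it, and the bottle, tape, marker and dish were not touched.

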